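# Close the buggy gear case and hold its bayonet collar home

## Task

On the pit table, swing the open half of the clamshell gear case shut so that both halves meet edge to edge, then put the knurled collar, open side down, over the neck that the two halves form. Turn the collar until the keyways hidden inside it drop over the pins on the neck, push it fully home against the sprung shaft, and finish still holding it pressed fully home: do not let go. Leave the other things on the table where they are.

Things in the scene. Friction and masses are not known exactly. Their poses are not given: they have to be found in the camera images.
- case: Grey gear case on an aluminium base plate (150 x 110 x 12 mm), fixed to the table; origin at the underside centre of the plate, z up. The case on it is 104 mm long (x), 80 mm wide (y), its flat shoulder 62 mm above the table; it is split along the x-z plane into a fixed half (+y side) and a swinging half (-y side), hinged at the far (+x) end.
- neck_top (a point): Centre of the top of the case's round neck, on its upright axis (the case's z axis), 92 mm above the table. The neck is 27 mm in diameter, 30 mm tall above the shoulder, with a 5 mm chamfer at its top; each case half carries half of it. A 12 mm steel shaft on the axis sticks out 12.5 mm above it (to 104.5 mm).
- pins (a point): On the neck's axis at the height of the pins' tops, 80 mm above the table; axes as the case's. Four pins, 4 mm wide and 5 mm high, stick out of the neck to 18.5 mm from the axis at 45, 135, 225 and 315 degrees from the x axis.
- shell (a joint): Angle of the swinging half about its upright hinge (rad): 0 shut, edge to edge with the fixed half (a stop); it grows to 1.2 as the half opens, its free end (nearer the robot when shut) going out to the case's -y side, anticlockwise seen from above. The hinge is stiff (0.2 N m): the half stays where it is left and moves with 2 to 3 N at its free end.
- shell_push (a point): A place to push the swinging half shut: on its flat outer face, 40 mm above the table, 95 mm from the hinge towards the free end, 40 mm out from its parting plane. The axes turn with the half (as the case's when shut): -y is the outward normal. The face reaches from 14 to 62 mm above the table.
- shell_hinge (a point): On the upright hinge axis of the swinging half (case frame x = 58 mm, y = 0), 40 mm above the table; its axes turn with the half.
- plunger (a joint): How far the sprung steel shaft in the neck is pressed down (m): 0 free, 0.005 at its stop, where the collar is fully home. It pushes back with 4 N at 0 rising to 9 N at the stop, so the collar springs up 5 mm when it is not held down.
- collar_mid (a point): Centre of the loose knurled collar, half-way up, z up: a dark steel cap 54 mm in diameter, 40 mm high, about 0.13 kg, closed on top, standing open side down on the table. Height of this centre above the table: 100 mm with the collar resting on the pins, 89 mm when it has dropped onto the sprung shaft, 84 mm fully home (it then clears the shoulder by 2 mm).
- collar_mouth (a point): Centre of the collar's underside. The bore is 31 mm wide, 35.5 mm deep, with four keyways about 9 mm wide, out to 20.5 mm from the axis, 90 degrees apart, along all the bore. They cannot be seen from above and have no told relation to the collar's axes: feel for them. Within 90 degrees of turning either way they meet the pins, give or take about 7 degrees when centred.
- bearing: Bystander: plain steel bearing ring, open through, 54 mm across, 16 mm high (lower than the collar); origin at its underside.
- wheel_a: Bystander: buggy wheel lying flat, 112 mm across, 44 mm high; origin at its underside.
- wheel_b: Bystander: another such wheel.
- driver: Bystander: screwdriver lying on the table, 190 mm long.
- battery: Bystander: black battery pack 139 x 47 x 25 mm; origin at its underside.
- damper: Bystander: shock absorber with a coil, lying, 110 mm long.
- oil: Bystander: small clear bottle, 40 mm across, 110 mm high; origin at its underside.
Not all that is in view belongs to the job. Of the things that look like the part that bears collar_mid, take the one that is nearest to the robot's base at the start.

How it is judged:
On the way, in this order (a step that is already met when the one before it is completed fails the run):
1. the swinging half is shut, edge to edge with the fixed half, while the collar is still off the neck (value of joint shell below 0.035 rad and horizontal distance between collar_mid and neck_top above 0.03 m), for 0.2 s.
2. the collar's keyways have dropped over the pins (value of joint shell below 0.035 rad and horizontal distance between collar_mid and neck_top below 0.004 m and angle between collar_mid's own z axis and vertical below 0.1 rad and z of collar_mid in the frame of case below 0.094 m), for 0.1 s.
At the end, for the whole second after the job is handed in: The case is shut (joint below 0.035 rad), the collar is upright (0.1 rad) and centred on the neck within 4 mm, pushed home (its centre at most 86 mm above the table, the sprung shaft pressed at least 3.5 mm), and the robot still holds it there (touching it with more than 2 N) (value of joint shell below 0.035 rad and horizontal distance between collar_mid and neck_top below 0.004 m and angle between collar_mid's own z axis and vertical below 0.1 rad and value of joint plunger above 0.0035 m and z of collar_mid in the frame of case below 0.086 m and contact force between any of the fingers, the arm and collar above 2 N); the arm keeps its last pose, push and grip.
It fails at once if a bystander is moved more than 4 cm (distance of any of bearing, wheel_a, wheel_b, driver, battery, damper, oil from where it was at the start of the episode above 0.04 m).
It also fails if it takes over 72 s, if anything falls off the work surface, if the arm or the gripper's body presses on something with over 40 N, if the wrist force passes 120 N, or if a joint passes its speed limit or range.

## Robot

A 6-joint arm with a two-finger parallel gripper is mounted at the origin on the work surface. World frame = base frame: x ahead of the robot, y to its left, z up, the work surface at z = 0. Lengths are in m, angles in rad, forces in N, time in s.
With the tool pointing down it reaches from about 0.325 to 1 m from the base axis. Payload 5.1 kg.
Tool frame: the origin (TCP) lies midway between the tips of the shut fingers; the grasp point (between the pads) lies 19 mm behind it; z points along the fingers, y is the line along which they close (so a half turn about z gives the same grasp; the last joint's range is limited). The gripper opens to 85 mm and grips with 20 to 120 N. Pads are 22 mm wide; open, the fingers measure 114 mm over their backs; the gripper's body (76 mm by 85 mm) begins 54 mm behind the grasp point. The pads swing forward as they close: fully open they stand 13 mm farther back than shut.
Start: joints at [1.083, 0.124, 1.65, -0, 1.367, -0.083], TCP at [0.256, 0.597, 0.231] pointing down, gripper open.
Joint ranges: [-2.61, 2.61], [-1.02, 2.33], [0.03, 2.71], [-1.35, 4.49], [0.32, 2.68], [-2.91, 2.91]. Speed limits (rad/s): [2.57, 2.57, 3.14, 3.14, 3.14, 3.14].

## Interface

Orientations are given as a 3x3 rotation matrix whose columns are the frame's x, y, z axes.
In Python, from plant import arm gives the robot as it stands. The module is installed in compiled form; this text tells all that it offers.
- The arm moves only by the shell command python3 -m inch 'ROWS'. ROWS is JSON, a list of rows, each a list of 3 entries, a list of its own where there are three numbers: the turn, a rotation vector about the tool's x, y, z as a fraction of full scale, then the shift along the tool's x, y, z as a fraction of full scale, then the opening, from 0 (shut) to 1 (fully open). In form: [[[ax, ay, az], [x, y, z], jaw], ...]. A call has 1 to 20 rows; each row is the pose to reach, as a shift and turn from the pose commanded when the call began, along the tool's axes at that moment; what a row does not reach only later rows make up. Full scale, the value 1, is 20 cm for a shift and 45 degrees for a turn. A row lasts 1/8 s, in which the tool goes at most 62.5 mm and 10.7 degrees, less where a joint would pass 70% of its speed; a pose out of reach is approached as far as the arm can. A call with a number of a shift or a turn outside -1 to 1 is refused whole. A call with a gripper value outside its range is refused whole. The fingers move at their own pace and stop on an object; the grip force is fixed at half the most. Time passes only in rows, so rows that repeat a pose let the fingers close. It gives the time, the measured TCP pose, the force, the opening and the grip force at its end, in the units of the state.
- arm.sense(): the state, without advancing time (a new reading comes with each control period).
- arm.grab_frame(name): name is "scene" or "top"; returns (picture, depth): 400x640x3 uint8, blue, green, red; 400x640 float32, m along the optical axis (not along the pixel's ray), 0 where there is no reading.
- arm.calibration(name): a dict with "K" (3x3 intrinsics, pixels), "R" (3x3) and "t" (3): a world point X has camera coordinates R X + t. Camera axes: x right, y down, z forward; pixel columns grow to the right and rows downward; lengths in m; the calibration is good to about 2 mm. A picture is of the moment at which its call begins. calibration takes no time and is no camera call.
- arm.finish_job(): hands the job in; it is judged then, once.
The state is a dict: "t": time; "q": joint angles; "qvel": joint speeds; "joint_efforts": joint torques, N m; "tool_pos": TCP position; "eef_rot": TCP orientation; "contact_force": force on the tool from outside, world axes, zero at the start; "torque": the same for the moment, N m; "grip_width": finger opening in m; "grip_force": force on a finger pad.
Only numpy, scipy, OpenCV 4.12 (cv2) and the standard library are available. Lean on these libraries where they do the work, as an engineer would, in place of code of your own. Each camera call takes 0.05 s, during which the arm holds its last target. There are 200 camera calls.

## Working session

There is one attempt and no reset: what is moved stays moved. The work goes in short steps, Python scripts to look and compute and a shell command to move; the robot and the scene stay as the last step left them, time stands still between calls to the robot, and variables do not carry over. Pictures are saved under pics/ and viewed, at most 10 in all, crops included, and the job is handed in when it is done.

```bash
mkdir -p pics; python3 - <<'E'
from plant import arm
import cv2,numpy as np
for n in("scene","top"):
    p,d=arm.grab_frame(n); cv2.imwrite(f"pics/{n}0.png",p); np.save(f"{n}0.npy",d)
    c=arm.calibration(n); print(n,c)
s=arm.sense();print(s)
E
```

```text
scene {'K': array([[415.91148685,   0.        , 321.13999614],
       [  0.        , 415.91148685, 197.02858335],
       [  0.        ,   0.        ,   1.        ]]), 'R': array([[-0.65469096,  0.75587321, -0.00595379],
       [ 0.5688201 ,  0.4874592 , -0.66244036],
       [-0.49781869, -0.43708035, -0.749091  ]]), 't': array([ 0.42286073, -0.22134824,  1.71346451])}
top {'K': array([[367.84790612,   0.        , 313.24024178],
       [  0.        , 367.84790612, 205.27624571],
       [  0.        ,   0.        ,   1.        ]]), 'R': array([[ 0.00533438, -0.99998094, -0.00310808],
       [-0.99562384, -0.0050211 , -0.09331641],
       [ 0.09329902,  0.00359226, -0.99563165]]), 't': array([-0.09576393,  0.56764313,  1.0147257 ])}
{'t': 0.1, 'q': array([ 1.08339421e+00,  1.24446551e-01,  1.65155422e+00,  2.17743828e-05,
        1.36752966e+00, -8.25996247e-02]), 'qvel': array([ 0.00113031, -0.00043368, -0.00220145,  0.00108709, -0.00412131,
        0.0001316 ]), 'joint_efforts': array([ 1.82088511e-04, -4.24933505e+01, -3.66652679e+01, -6.41274937e-05,
        3.93194990e-03, -3.83487460e-06]), 'tool_pos': array([0.25574916, 0.59695607, 0.23016172]), 'eef_rot': array([[-9.19178379e-01,  3.93840385e-01, -9.26367337e-04],
       [ 3.93841433e-01,  9.19176821e-01, -1.70214274e-03],
       [ 1.81122831e-04, -1.92941465e-03, -9.99998122e-01]]), 'contact_force': array([0.26750544, 0.21560012, 0.35544354]), 'torque': array([ 0.01293213, -0.00833896,  0.02957045]), 'grip_force': 0.0, 'grip_width': 0.08523553826069621}
```

View pics/top0.png

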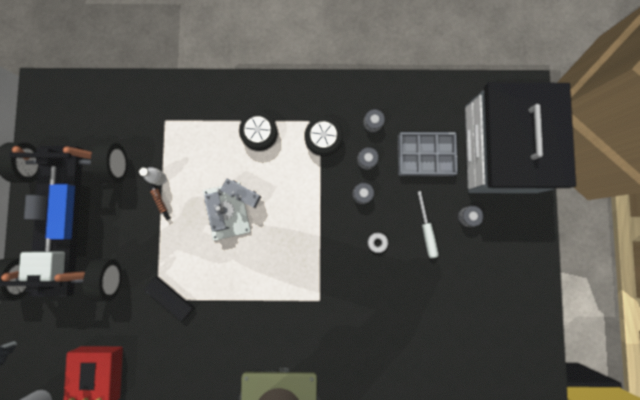

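View pics/scene0.png

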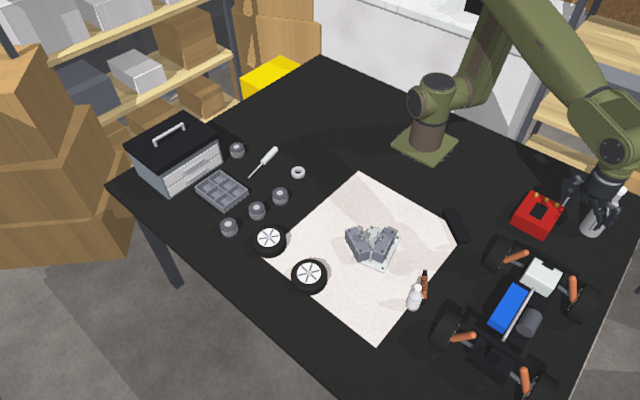

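The top view shows the open case at about (232,212). The collar lookalikes are at (374,120), (368,158), (363,193) and (470,216), and the open, low ring at (378,242) is the bearing. The base projects to about (278,411), so the collar nearest to it is (363,193). I'll check that in enlarged crops.

```bash
cat > h.py <<'E'
from plant import arm
import cv2,numpy as np
def px(n,u,v,z):
    "world point at pixel on plane z"
    c=arm.calibration(n);R,t,K=c["R"],c["t"],c["K"]
    o=-R.T@t; r=R.T@np.linalg.inv(K)@[u,v,1]; return o+r*(z-o[2])/r[2]
def cloud(n,d):
    c=arm.calibration(n);v,u=np.mgrid[:400,:640]
    P=np.stack([u*d,v*d,d],-1)@np.linalg.inv(c["K"]).T-c["t"]
    return P@c["R"]
def proj(n,X):
    c=arm.calibration(n);p=c["K"]@(c["R"]@np.array(X)+c["t"]);return p[:2]/p[2]
E
python3 - <<'E'
from h import *
p=cv2.imread("pics/top0.png");d=np.load("top0.npy");P=cloud("top",d)
q=cv2.imread("pics/scene0.png")
a=cv2.resize(p[165:255,190:280],(540,540),interpolation=cv2.INTER_CUBIC)
b=cv2.resize(p[100:260,340:490],(250,267),interpolation=cv2.INTER_CUBIC)
c=cv2.resize(q[130:240,210:310],(250,273),interpolation=cv2.INTER_CUBIC)
cv2.imwrite("pics/crop1.png",np.hstack([a,np.vstack([b,c])]))
e=cv2.resize(q[215:275,335:410],(750,600),interpolation=cv2.INTER_CUBIC);cv2.imwrite("pics/crop2.png",e)
for n,(u,v) in dict(c1=(374,120),c2=(368,158),c3=(363,193),c4=(470,216),bear=(378,242)).items():
    w=P[v-18:v+18,u-18:u+18].reshape(-1,3);m=w[:,2]>.03
    if n=='bear': m=w[:,2]>.01
    w=w[m]; top=w[w[:,2]>w[:,2].max()-.006]
    if n=='bear': top=w
    (x,y),r=cv2.minEnclosingCircle(top[:,:2].astype(np.float32))
    print(n,len(top),top.mean(0).round(4),(x,y,r),np.hypot(x,y))
# case
w=P[170:250,195:270];print(np.histogram(w[...,2],bins=np.arange(0,.12,.005)))
np.set_printoptions(linewidth=250)
E
```

```text
c1 3 [ 0.471  -0.0966  1.063 ] (0.4709969758987427, -0.09655707329511642, 9.999999747378752e-05) 0.4807924913193625
c2 9 [ 0.471  -0.0966  1.063 ] (0.4709969758987427, -0.09655707329511642, 9.999999747378752e-05) 0.4807924913193625
c3 3 [ 0.471  -0.0966  1.063 ] (0.4709969758987427, -0.09655707329511642, 9.999999747378752e-05) 0.4807924913193625
c4 6 [ 0.471  -0.0966  1.063 ] (0.4709969758987427, -0.09655707329511642, 9.999999747378752e-05) 0.4807924913193625
bear 222 [ 0.4646 -0.2733  0.0341] (0.46556252241134644, -0.19932030141353607, 0.10300681740045547) 0.5064356275279202
(array([1696,  249,  663,   38,   14,   32,  129,   46,   10,    8,   15,
        248,  746,   33,    6,   14,   16,   35,   21,    4,   11,    5,
          0]), array([0.   , 0.005, 0.01 , 0.015, 0.02 , 0.025, 0.03 , 0.035, 0.04 ,
       0.045, 0.05 , 0.055, 0.06 , 0.065, 0.07 , 0.075, 0.08 , 0.085,
       0.09 , 0.095, 0.1  , 0.105, 0.11 , 0.115]))
```

View pics/crop1.png

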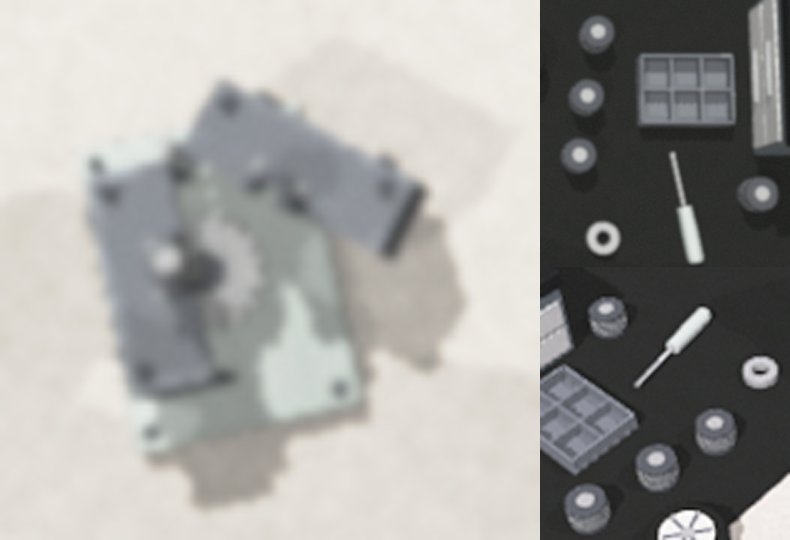

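View pics/crop2.png

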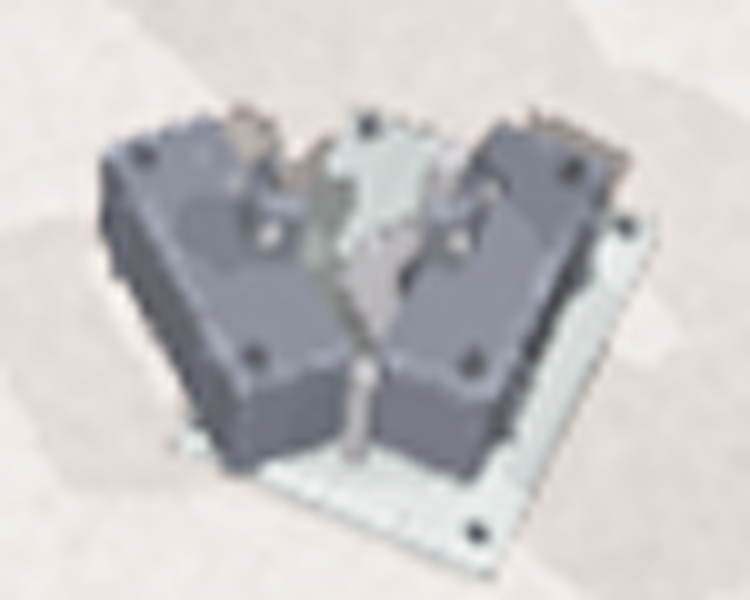

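All four collars look alike. The one at (363,193) is nearest the base, so it's the target. The case points away from the robot with a yaw of about 12°, and the swinging half is open about 0.86 rad on the -y side. Next I'll fit the case and collar poses from the pixel points.

```bash
cat > fit.py <<'E'
from h import *
from scipy.optimize import least_squares
T=lambda a,b:(190+(a+.5)/6-.5,165+(b+.5)/6-.5)
S=lambda a,b:(335+(a+.5)/10-.5,215+(b+.5)/10-.5)
obs=[("top",T(150,455),(-75,55,12)),("top",T(365,402),(-75,-55,12)),("top",T(85,158),(75,55,12)),
("top",T(168,262),(0,0,104.5)),
("top",T(92,190),(52,40,62)),("top",T(133,392),(-52,40,62)),
("scene",S(490,578),(75,55,12)),("scene",S(658,222),(-75,55,12)),("scene",S(172,445),(75,-55,12)),
("scene",S(490,398),(52,40,62)),("scene",S(610,175),(-52,40,62)),("scene",S(383,360),(52,0,62)) ]
def res(p):
    c,s=np.cos(p[2]),np.sin(p[2]);r=[]
    for n,uv,m in obs:
        m=np.array(m)/1e3;X=(p[0]+c*m[0]-s*m[1],p[1]+s*m[0]+c*m[1],m[2]);r+=list(proj(n,X)-uv)
    return r
f=least_squares(res,[.56,.13,.21],loss="soft_l1",f_scale=.7)
print(f.x.round(4));print(np.array(f.fun).reshape(-1,2).round(1))
np.save("case.npy",f.x)
E
python3 - <<'E'
exec(open("fit.py").read())
P=cloud("top",np.load("top0.npy"))
w=P[165:255,190:280].reshape(-1,3);w=w[(w[:,2]>.056)&(w[:,2]<.067)]
x,y,a=f.x;c,s=np.cos(a),np.sin(a)
L=(w[:,:2]-[x,y])@np.array([[c,-s],[s,c]])   # case frame
fx=(L[:,1]>2e-3)&(abs(L[:,0])<.056); print("fixed",np.percentile(L[fx],[1,99],axis=0).round(4))
# swinging: in hinge frame, fit angle
sw=L[~fx&(L[:,1]<.0)]-[.058,0]
b=cv2.minAreaRect((sw*1000).astype(np.float32));print("swing rect",b,len(sw))
for ang in np.arange(.7,1.05,.025):
    ca,sa=np.cos(ang),np.sin(ang); q=sw@np.array([[ca,-sa],[sa,ca]]); print(round(ang,3),(np.percentile(q,[3,97],axis=0)*1000).round(1).tolist())
# collar blob: scene and top depth
for n,(u,v) in (("top",(363,193)),("scene",(280,196))):
    d=np.load(n+"0.npy");Q=cloud(n,d)[v-13:v+14,u-13:u+14];m=(Q[...,2]>.034)&(Q[...,2]<.05)&(d[v-13:v+14,u-13:u+14]>0)
    (xx,yy),r=cv2.minEnclosingCircle(Q[m][:,:2].astype(np.float32));print(n,m.sum(),Q[m].mean(0).round(4),Q[m].min(0).round(4),Q[m].max(0).round(4))
E
```

```text
[0.5529 0.1576 0.251 ]
[[-1.7  0.3]
 [ 0.1 -0.2]
 [-2.2 -0.8]
 [-0.1 -0.5]
 [-1.8 -1.9]
 [-0.4  1.3]
 [ 0.2 -1.5]
 [-0.5 -0.8]
 [-0.3 -1.4]
 [ 0.   0.2]
 [-0.4 -1.8]
 [-1.4 -0.8]]
fixed [[-0.0516  0.0024]
 [ 0.0511  0.0409]]
swing rect ((-23.490310668945312, -54.099796295166016), (111.60710144042969, 88.40680694580078), 85.191650390625) 514
0.7 [[-104.9, -50.4], [-5.6, -3.3]]
0.725 [[-105.7, -48.3], [-6.1, -3.1]]
0.75 [[-106.7, -46.2], [-6.6, -2.7]]
0.775 [[-107.3, -44.1], [-7.1, -2.4]]
0.8 [[-108.0, -42.3], [-7.8, -2.1]]
0.825 [[-108.6, -40.5], [-8.4, -1.6]]
0.85 [[-109.2, -39.0], [-8.8, -0.8]]
0.875 [[-109.5, -37.8], [-9.3, 0.9]]
0.9 [[-110.0, -36.5], [-9.5, 3.0]]
0.925 [[-110.4, -35.5], [-9.9, 5.2]]
0.95 [[-110.4, -34.3], [-10.3, 7.4]]
0.975 [[-110.8, -33.6], [-10.7, 9.7]]
1.0 [[-110.8, -32.7], [-10.9, 11.6]]
1.025 [[-110.9, -31.9], [-11.1, 14.1]]
1.05 [[-111.1, -31.1], [-11.3, 16.7]]
top 298 [ 0.6035 -0.2337  0.0394] [ 0.5768 -0.2606  0.0342] [ 0.6309 -0.2067  0.0457]
scene 146 [ 0.6075 -0.2276  0.0394] [ 0.5811 -0.2575  0.0341] [ 0.634  -0.1998  0.0455]
```

```bash
cat > go.py <<'E'
# usage: go.py x y z yawdeg -> shift and turn in move units from the measured pose
import sys
from h import *
x,y,z,w=map(float,sys.argv[1:]);s=arm.sense();R=s["eef_rot"]
print("shift",(R.T@(np.array([x,y,z])-s["tool_pos"])/.2).round(3),"turn z",round(-((w-np.degrees(np.arctan2(R[1,0],R[0,0]))+180)%360-180)/45,3),"t",s["t"],"F",s["contact_force"].round(1))
E
python3 -m inch '[[[0,0,0],[-0.96,-0.58,0],1],[[0,0,0],[-0.96,-0.58,0],1],[[0,0,0],[-0.96,-0.58,0],0],[[0,0,0],[-0.96,-0.58,0],0]]'
python3 -m inch '[[[0,0,0],[-0.96,-0.58,0],0],[[0,0,0],[-0.96,-0.58,0],0],[[0,0,0],[-0.96,-0.58,0],0],[[0,0,0],[-0.96,-0.58,0],0]]'
python3 -m inch '[[[0,0,1],[-0.96,-0.58,0],0],[[0,0,1],[-0.96,-0.58,0],0],[[0,0,1],[-0.96,-0.58,0],0],[[0,0,1],[-0.96,-0.58,0],0],[[0,0,1],[-0.96,-0.58,0],0],[[0,0,1],[-0.96,-0.58,0],0]]'
python3 go.py 0.648 0.047 0.04 104.4
```

```text
t: 0.6
tool_pos: [0.3878, 0.4128, 0.2308]
eef_rot: [[-0.918, 0.396, -0.0], [0.396, 0.918, -0.001], [0.0, -0.001, -1.0]]
contact_force: [-0.3, 0.4, 0.0]
grip_width: 0.0517
grip_force: 0.0
t: 1.1
tool_pos: [0.5186, 0.2304, 0.2309]
eef_rot: [[-0.918, 0.396, -0.001], [0.396, 0.918, -0.0], [0.0, -0.001, -1.0]]
contact_force: [-0.2, 1.0, -0.5]
grip_width: 0.0001
grip_force: 0.0
t: 1.85
tool_pos: [0.6479, 0.0511, 0.2306]
eef_rot: [[-0.372, 0.928, -0.001], [0.928, 0.372, 0.0], [0.001, -0.001, -1.0]]
contact_force: [-0.2, 1.1, -0.5]
grip_width: -0.0002
grip_force: 0.0
shift [-0.02  -0.006  0.953] turn z 0.166 t 1.85 F [-0.2  1.1 -0.5]
```

```bash

python3 -m inch '[[[0,0,0.166],[-0.02,-0.006,0.5],0],[[0,0,0.166],[-0.02,-0.006,0.953],0],[[0,0,0.166],[-0.02,-0.006,0.953],0],[[0,0,0.166],[-0.02,-0.006,0.953],0],[[0,0,0.166],[-0.02,-0.006,0.953],0]]'
python3 -m inch '[[[0,0,0],[0.05,-0.06,0],0],[[0,0,0],[0.104,-0.122,0],0],[[0,0,0],[0.126,-0.193,0],0],[[0,0,0],[0.149,-0.264,0],0],[[0,0,0],[0.18,-0.313,0],0],[[0,0,0],[0.212,-0.362,0],0],[[0,0,0],[0.254,-0.404,0],0],[[0,0,0],[0.296,-0.446,0],0],[[0,0,0],[0.33,-0.468,0],0],[[0,0,0],[0.365,-0.49,0],0],[[0,0,0],[0.38,-0.5,0],0],[[0,0,0],[0.38,-0.5,0],0]]'
```

```text
t: 2.48
tool_pos: [0.6498, 0.0475, 0.0428]
eef_rot: [[-0.249, 0.968, 0.002], [0.968, 0.249, 0.0], [-0.001, 0.002, -1.0]]
contact_force: [-0.4, -1.0, 0.6]
grip_width: 0.0003
grip_force: 0.0
t: 3.98
tool_pos: [0.5324, 0.0958, 0.0404]
eef_rot: [[-0.248, 0.969, -0.001], [0.969, 0.248, 0.0], [0.001, -0.001, -1.0]]
contact_force: [-0.4, 0.1, -0.3]
grip_width: -0.0
grip_force: 0.0
```

```bash

python3 -m inch '[[[0,0,0],[0.02,-0.008,0],0],[[0,0,0],[0.02,-0.008,0],0],[[0,0,0],[0.02,-0.008,0],0]]'
python3 -m inch '[[[0,0,0],[0.015,0,0],0],[[0,0,0],[0.015,0,0],0],[[0,0,0],[0.015,0,0],0]]'
python3 - <<'E'
from h import *
for n in("scene","top"):
    p,d=arm.grab_frame(n); cv2.imwrite(f"pics/{n}1.png",p); np.save(f"{n}1.npy",d)
p=cv2.imread("pics/scene1.png");cv2.imwrite("pics/crop3.png",cv2.resize(p[200:280,320:420],(750,600),interpolation=cv2.INTER_CUBIC))
E
```

```text
t: 4.35
tool_pos: [0.5304, 0.0991, 0.0406]
eef_rot: [[-0.247, 0.969, -0.001], [0.969, 0.247, 0.0], [0.001, -0.0, -1.0]]
contact_force: [-0.3, 1.0, 0.2]
grip_width: -0.0002
grip_force: 0.0
t: 4.72
tool_pos: [0.5293, 0.1009, 0.0405]
eef_rot: [[-0.248, 0.969, -0.001], [0.969, 0.248, -0.002], [-0.002, -0.002, -1.0]]
contact_force: [-1.6, -5.0, 1.5]
grip_width: -0.0
grip_force: 2.4
```

View pics/crop3.png

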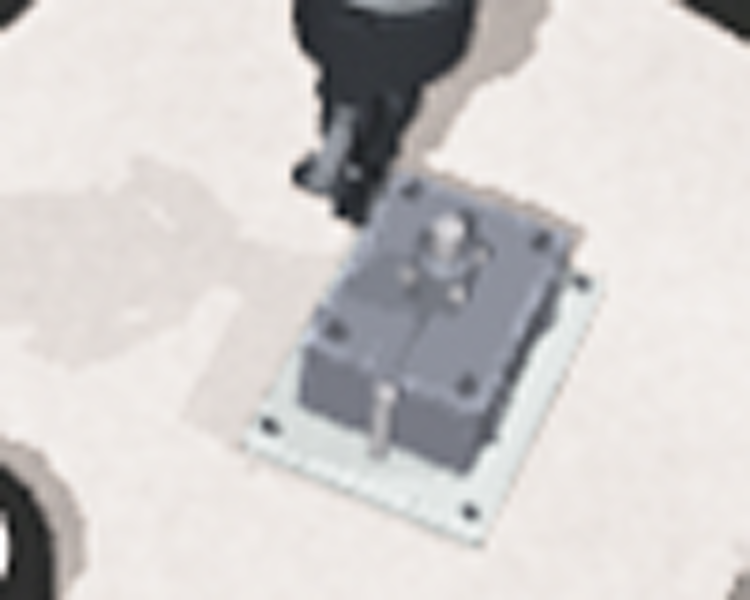

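The crop shows the two halves closed with a seam at about (405,340), and the finger on the outer face near (355,215). I'll press a little more to make sure the half is on its stop.

```bash

python3 -m inch '[[[0,0,0],[0.015,0,0],0],[[0,0,0],[0.015,0,0],0],[[0,0,0],[0.015,0,0],0]]'
python3 -m inch '[[[0,0,0],[0.015,0,0],0],[[0,0,0],[0.015,0,0],0],[[0,0,0],[0.015,0,0],0]]'
```

```text
t: 5.2
tool_pos: [0.5293, 0.1011, 0.0407]
eef_rot: [[-0.249, 0.969, 0.0], [0.968, 0.249, -0.007], [-0.007, -0.002, -1.0]]
contact_force: [0.1, -16.2, -0.4]
grip_width: -0.0004
grip_force: 7.9
t: 5.58
tool_pos: [0.5293, 0.1013, 0.0408]
eef_rot: [[-0.25, 0.968, 0.001], [0.968, 0.25, -0.013], [-0.013, -0.002, -1.0]]
contact_force: [2.0, -26.3, -0.3]
grip_width: 0.0003
grip_force: 13.3
```

```bash

python3 -m inch '[[[0,0,0],[-0.2,0,0],0],[[0,0,0],[-0.35,0,0],0],[[0,0,0],[-0.4,0,-0.3],0],[[0,0,0],[-0.5,0,-0.7],1],[[0,0,0],[-0.5,0,-0.7],1],[[0,0,0],[-0.5,0,-0.7],1],[[0,0,0],[-0.5,0,-0.7],1]]'
python3 go.py 0.6057 -0.2311 0.18 0
python3 - <<'E'
from h import *
for n in("scene","top"):
    p,d=arm.grab_frame(n); cv2.imwrite(f"pics/{n}2.png",p); np.save(f"{n}2.npy",d)
    Q=cloud(n,d);u,v=proj(n,[.553,.158,.062]).astype(int);W=Q[v-40:v+40,u-45:u+45].reshape(-1,3)
    for lo,hi in((.058,.066),(.006,.017)):
        w=W[(W[:,2]>lo)&(W[:,2]<hi)];w=w[np.hypot(w[:,0]-.553,w[:,1]-.158)<.095]
        r=cv2.minAreaRect((w[:,:2]*1000).astype(np.float32));print(n,lo,len(w),r)
    w=W[W[:,2]>.075];w=w[(w[:,2]<.11)&(np.hypot(w[:,0]-.553,w[:,1]-.158)<.03)];print("neck",len(w),w.mean(0).round(4),w.min(0).round(4),w.max(0).round(4))
p=cv2.imread("pics/top2.png");q=cv2.imread("pics/scene2.png")
cv2.imwrite("pics/crop4.png",np.hstack([cv2.resize(p[170:250,195:265],(400,457),interpolation=cv2.INTER_CUBIC),cv2.resize(q[210:280,335:400],(400,431),interpolation=cv2.INTER_CUBIC)[:457] if 0 else cv2.resize(q[206:280,335:400],(400,457),interpolation=cv2.INTER_CUBIC)]))
E
```

```text
t: 6.45
tool_pos: [0.5516, 0.0113, 0.1781]
eef_rot: [[-0.248, 0.969, -0.004], [0.969, 0.248, 0.001], [0.002, -0.004, -1.0]]
contact_force: [-0.8, 0.3, -1.3]
grip_width: 0.0721
grip_force: 0.0
shift [-1.241 -0.039 -0.011] turn z 2.319 t 6.45 F [-0.8  0.3 -1.3]
scene 0.058 567 ((558.4135131835938, 161.99447631835938), (113.8187484741211, 84.01873016357422), 13.05134391784668)
scene 0.006 462 ((557.4137573242188, 166.3222198486328), (157.19454956054688, 153.01734924316406), 15.290623664855957)
neck 76 [0.5586 0.1637 0.0896] [0.5408 0.1492 0.0756] [0.5684 0.1759 0.1066]
top 0.058 184 ((553.005126953125, 156.8616943359375), (126.90077209472656, 47.22847366333008), 42.50727844238281)
top 0.006 312 ((533.7310180664062, 169.952880859375), (179.50888061523438, 93.57709503173828), 56.46003723144531)<stdin>:8: RuntimeWarning: Mean of empty slice.
  ret = um.true_divide(
Traceback (most recent call last):
ValueError: zero-size array to reduction operation minimum which has no identity
```

```bash

python3 -m inch '[[[0,0,1],[-1,-0.03,0],1],[[0,0,1],[-1,-0.03,0],1],[[0,0,1],[-1,-0.03,0],1],[[0,0,1],[-1,-0.03,0],1],[[0,0,1],[-1,-0.03,0],1]]'
python3 -m inch '[[[0,0,1],[0,0,0],1],[[0,0,1],[0,0,0],1],[[0,0,1],[0,0,0],1],[[0,0,1],[0,0,0],1],[[0,0,1],[0,0,0],1]]'
python3 go.py 0.6057 -0.2311 0.12 0
python3 - <<'E'
from h import *
for n in("scene","top"):
    p,d=arm.grab_frame(n); cv2.imwrite(f"pics/{n}2.png",p); np.save(f"{n}2.npy",d)
    Q=cloud(n,d);u,v=proj(n,[.553,.158,.062]).astype(int);W=Q[v-40:v+40,u-45:u+45].reshape(-1,3)
    w=W[(W[:,2]>.058)&(W[:,2]<.066)];w=w[np.hypot(w[:,0]-.553,w[:,1]-.158)<.08]
    print(n,len(w),cv2.minAreaRect((w[:,:2]*1000).astype(np.float32)))
    w=W[W[:,2]>.085];w=w[(w[:,2]<.112)&(np.hypot(w[:,0]-.553,w[:,1]-.158)<.03)]
    if len(w):print("neck",len(w),w.mean(0).round(4),w.min(0).round(4),w.max(0).round(4))
p=cv2.imread("pics/top2.png");q=cv2.imread("pics/scene2.png")
cv2.imwrite("pics/crop4.png",np.hstack([cv2.resize(p[170:250,195:265],(400,457),interpolation=cv2.INTER_CUBIC),cv2.resize(q[206:280,335:400],(400,457),interpolation=cv2.INTER_CUBIC)]))
E
```

```text
t: 7.18
tool_pos: [0.596, -0.185, 0.1785]
eef_rot: [[0.511, 0.86, -0.003], [0.86, -0.511, 0.002], [-0.0, -0.004, -1.0]]
contact_force: [-0.9, -0.2, -0.3]
grip_width: 0.0856
grip_force: 0.0
t: 7.8
tool_pos: [0.5963, -0.1829, 0.1797]
eef_rot: [[0.968, 0.251, -0.002], [0.251, -0.968, 0.001], [-0.001, -0.001, -1.0]]
contact_force: [0.5, 0.2, -1.2]
grip_width: 0.0856
grip_force: 0.0
shift [-0.015  0.246  0.298] turn z 0.323 t 7.8 F [ 0.5  0.2 -1.2]
scene 572 ((558.1333618164062, 162.836181640625), (116.58943939208984, 85.8673095703125), 13.188076972961426)
neck 49 [0.5573 0.1628 0.094 ] [0.5435 0.1513 0.0856] [0.5679 0.1743 0.1059]
top 988 ((556.8015747070312, 158.09860229492188), (112.6834716796875, 87.0074462890625), 13.377130508422852)
neck 77 [0.5517 0.1556 0.0926] [0.5403 0.1444 0.0857] [0.5645 0.1689 0.1066]
```

View pics/crop4.png

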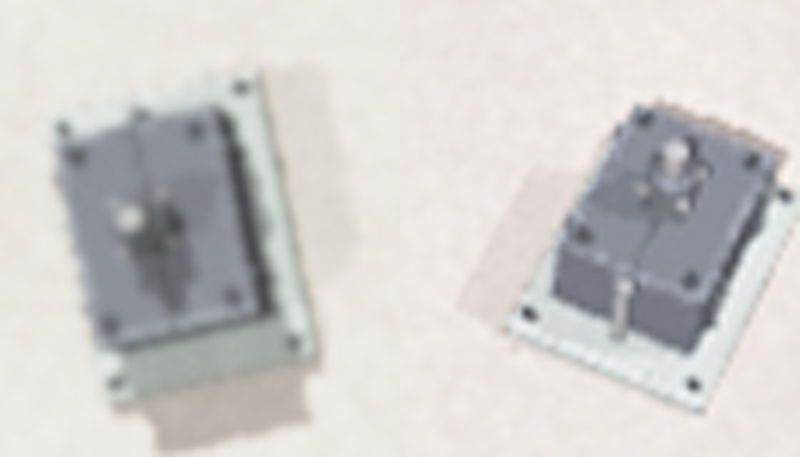

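```bash

python3 -m inch '[[[0,0,0],[-0.015,0.246,0.3],1],[[0,0,0],[-0.015,0.246,0.3],1],[[0,0,0],[-0.015,0.246,0.6],1],[[0,0,0],[-0.015,0.246,0.8],1],[[0,0,0],[-0.015,0.246,0.873],1],[[0,0,0],[-0.015,0.246,0.873],1],[[0,0,0],[-0.015,0.246,0.873],1]]'
python3 -m inch '[[[0,0,0],[0,0,0],0.6],[[0,0,0],[0,0,0],0.6],[[0,0,0],[0,0,0],0.4],[[0,0,0],[0,0,0],0.2],[[0,0,0],[0,0,0],0.2],[[0,0,0],[0,0,0],0.2]]'
```

```text
t: 8.78
tool_pos: [0.6079, -0.2336, 0.0088]
eef_rot: [[0.969, 0.248, 0.004], [0.248, -0.969, -0.002], [0.003, 0.003, -1.0]]
contact_force: [-0.3, 0.2, 0.4]
grip_width: 0.0852
grip_force: 0.0
t: 9.52
tool_pos: [0.6074, -0.2335, 0.0083]
eef_rot: [[0.969, 0.248, 0.003], [0.248, -0.969, -0.001], [0.003, 0.002, -1.0]]
contact_force: [-0.3, 0.4, 6.4]
grip_width: 0.0531
grip_force: 63.6
```

```bash

python3 -m inch '[[[0,0,0],[0,0,-0.2],0.2],[[0,0,0],[0,0,-0.4],0.2],[[0,0,0],[0,0,-0.6],0.2],[[0,0,0],[0,0,-0.75],0.2],[[0,0,0],[0.1,-0.2,-0.75],0.2],[[0,0,0],[0.2,-0.4,-0.75],0.2],[[0,0,0],[0.23,-0.6,-0.75],0.2],[[0,0,0],[0.23,-0.8,-0.75],0.2],[[0,0,0],[0.23,-0.95,-0.75],0.2],[[0,0,0],[0.23,-0.95,-0.75],0.2],[[0,0,0],[0.23,-0.95,-0.75],0.2]]'
python3 go.py 0.555 0.160 0.135 14.4
```

```text
t: 10.9
tool_pos: [0.6035, -0.0378, 0.156]
eef_rot: [[0.969, 0.248, -0.0], [0.248, -0.969, -0.0], [-0.0, 0.0, -1.0]]
contact_force: [-0.3, -0.2, -0.9]
grip_width: 0.0528
grip_force: 63.6
shift [ 0.01  -1.018  0.105] turn z -0.001 t 10.9 F [-0.3 -0.2 -0.9]
```

```bash

python3 -m inch '[[[0,0,0],[0.01,-0.25,0],0.2],[[0,0,0],[0.01,-0.5,0],0.2],[[0,0,0],[0.01,-0.7,0],0.2],[[0,0,0],[0.01,-0.88,0],0.2],[[0,0,0],[0.01,-1,0],0.2],[[0,0,0],[0.01,-1,0.08],0.2],[[0,0,0],[0.01,-1,0.08],0.2],[[0,0,0],[0.01,-1,0.08],0.2]]'
python3 - <<'E'
from h import *
s=arm.sense();print(s["tool_pos"],s["contact_force"],s["grip_width"])
p,d=arm.grab_frame("scene"); cv2.imwrite("pics/scene3.png",p); np.save("scene3.npy",d)
pt,dt=arm.grab_frame("top"); cv2.imwrite("pics/top3.png",pt); np.save("top3.npy",dt)
cv2.imwrite("pics/crop5.png",np.hstack([cv2.resize(p[180:255,335:400],(390,450),interpolation=cv2.INTER_CUBIC),cv2.resize(cv2.imread("pics/scene2.png")[180:255,335:400],(390,450),interpolation=cv2.INTER_CUBIC)]))
E
```

```text
t: 11.9
tool_pos: [0.5562, 0.1555, 0.1396]
eef_rot: [[0.969, 0.246, -0.001], [0.246, -0.969, -0.0], [-0.001, 0.0, -1.0]]
contact_force: [0.2, -0.4, -1.2]
grip_width: 0.0532
grip_force: 63.7
[0.55616417 0.15554816 0.13957005] [ 0.16904557 -0.36709659 -1.21685887] 0.05318736779347968
```

View pics/crop5.png

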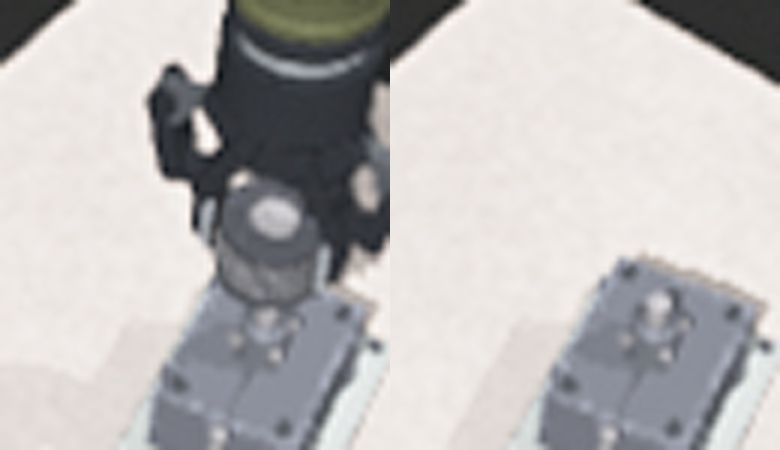

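```bash
python3 - <<'E'
from h import *
print("collar disc",px("scene",380.3,215.8,.1713),"shaft",px("scene",379.3,229.1,.1045))
# where the collar axis would appear if at the TCP
s=arm.sense()["tool_pos"]
for z in(.1713,.1313): print(proj("scene",[s[0],s[1],z]))
d=np.load("scene3.npy");Q=cloud("scene",d)[190:235,355:400]
m=(Q[...,2]>.166)&(Q[...,2]<.177)&(np.hypot(Q[...,0]-.556,Q[...,1]-.158)<.036);w=Q[m];print("top pts",len(w),w.mean(0),w.min(0),w.max(0))
r=cv2.minEnclosingCircle(w[:,:2].astype(np.float32));print(r)
q=np.load("scene2.npy");Q=cloud("scene",q)[200:260,350:410];w=Q[(Q[...,2]>.099)&(Q[...,2]<.112)];print("shaft pts",len(w),w.mean(0),w.min(0),w.max(0))
q=np.load("top2.npy");Q=cloud("top",q)[180:240,190:260];w=Q[(Q[...,2]>.099)&(Q[...,2]<.112)];print("shaft top cam",len(w),w.mean(0),w.min(0),w.max(0))
# bright-centroid of the disc and shaft
for f in("scene3","scene2"):
    g=cv2.imread(f"pics/{f}.png",0)[205:245,370:392]
    print(f);print(g[:32:1])if 0 else None
E
```

```text
collar disc [0.55398925 0.15536629 0.1713    ] shaft [0.55093018 0.15760005 0.1045    ]
[379.96161031 216.39008404]
[378.65172565 224.61143026]
top pts 204 [0.56036617 0.15706904 0.17087181] [0.53485356 0.12880983 0.16601339] [0.58299999 0.19251483 0.17622734]
((0.5617883205413818, 0.15960514545440674), 0.03336142376065254)
shaft pts 14 [0.55502289 0.16094576 0.10286025] [0.54691553 0.15535485 0.09918786] [0.56220274 0.16588913 0.10585947]
shaft top cam 17 [0.55232869 0.15733292 0.10344774] [0.54706354 0.15217605 0.09925213] [0.5578201  0.16199575 0.10660926]
scene3
scene2
```

```bash
python3 go.py 0.5532 0.1577 0.096 14.4
python3 -m inch '[[[0,0,0],[-0.012,-0.014,0],0.2],[[0,0,0],[-0.012,-0.014,0.05],0.2],[[0,0,0],[-0.012,-0.014,0.1],0.2],[[0,0,0],[-0.012,-0.014,0.15],0.2],[[0,0,0],[-0.012,-0.014,0.19],0.2],[[0,0,0],[-0.012,-0.014,0.19],0.2],[[0,0,0],[-0.012,-0.014,0.19],0.2]]'
python3 go.py 0.5532 0.1577 0.0883 14.4
```

```text
shift [-0.014 -0.013  0.222] turn z -0.003 t 12.0 F [-0.3  0.4 -1.5]
t: 12.88
tool_pos: [0.5532, 0.159, 0.1023]
eef_rot: [[0.969, 0.248, 0.0], [0.248, -0.969, 0.0], [0.0, 0.0, -1.0]]
contact_force: [-0.2, -0.2, -1.0]
grip_width: 0.0533
grip_force: 63.7
shift [-0.002  0.006  0.07 ] turn z -0.001 t 12.875 F [-0.2 -0.2 -1. ]
```

```bash

python3 -m inch '[[[0,0,0],[0,0.004,0.02],0.2],[[0,0,0],[0,0.004,0.035],0.2],[[0,0,0],[0,0.004,0.035],0.2]]'
python3 -m inch '[[[0,0,0],[0,0,0.015],0.2],[[0,0,0],[0,0,0.025],0.2],[[0,0,0],[0,0,0.025],0.2]]'
python3 -m inch '[[[0,0,0],[0,0,0.01],0.2],[[0,0,0],[0,0,0.02],0.2],[[0,0,0],[0,0,0.02],0.2]]'
```

```text
t: 13.25
tool_pos: [0.5532, 0.1582, 0.0949]
eef_rot: [[0.969, 0.248, 0.0], [0.248, -0.969, 0.0], [0.0, -0.0, -1.0]]
contact_force: [0.5, 0.1, -1.5]
grip_width: 0.0531
grip_force: 63.8
t: 13.62
tool_pos: [0.5534, 0.1583, 0.0901]
eef_rot: [[0.969, 0.248, 0.001], [0.248, -0.969, 0.0], [0.001, -0.0, -1.0]]
contact_force: [1.4, 0.7, -2.7]
grip_width: 0.0531
grip_force: 63.8
t: 14.0
tool_pos: [0.5536, 0.1583, 0.0881]
eef_rot: [[0.969, 0.248, 0.0], [0.248, -0.969, 0.0], [0.0, 0.0, -1.0]]
contact_force: [-3.0, -0.8, 8.9]
grip_width: 0.053
grip_force: 64.8
```

```bash
cat > chk.py <<'E'
from plant import arm
import numpy as np,sys
s=arm.sense();R=s["eef_rot"];print(round(s["t"],2),"p",s["tool_pos"].round(4),"yaw",np.degrees(np.arctan2(R[1,0],R[0,0])).round(1),"F",s["contact_force"].round(1),"M",s["torque"].round(2),"w",round(s["grip_width"],4))
sys.exit(int(s["tool_pos"][2]<.0868 or s["contact_force"][2]>25 or np.hypot(*s["contact_force"][:2])>15))
E
python3 chk.py
python3 -m inch '[[[0,0,-0.06],[-0.003,0,0],0.2],[[0,0,-0.12],[-0.003,0,0],0.2],[[0,0,-0.12],[-0.003,0,0],0.2]]' >/dev/null; python3 chk.py &&
python3 -m inch '[[[0,0,-0.08],[0,0,0],0.2],[[0,0,-0.16],[0,0,0],0.2],[[0,0,-0.16],[0,0,0],0.2]]' >/dev/null && python3 chk.py &&
python3 -m inch '[[[0,0,-0.08],[0,0,0],0.2],[[0,0,-0.16],[0,0,0],0.2],[[0,0,-0.16],[0,0,0],0.2]]' >/dev/null && python3 chk.py
```

```text
14.0 p [0.5536 0.1583 0.0881] yaw 14.3 F [-3.  -0.8  8.9] M [-0.02  0.55  0.02] w 0.053
14.38 p [0.554  0.1582 0.0881] yaw 19.8 F [0.8 0.2 6.3] M [ 0.06 -0.02  0.01] w 0.0528
14.75 p [0.5542 0.1582 0.0881] yaw 26.9 F [1.5 0.1 5. ] M [ 0.03 -0.16 -0.01] w 0.053
15.12 p [0.5544 0.1584 0.0881] yaw 34.1 F [1.  1.3 4.7] M [ 0.17 -0.26  0.02] w 0.0534
```

```bash

python3 -m inch '[[[0,0,-0.08],[0,0,0.01],0.2],[[0,0,-0.16],[0,0,0.01],0.2],[[0,0,-0.16],[0,0,0.01],0.2]]' >/dev/null; python3 chk.py &&
python3 -m inch '[[[0,0,-0.08],[0,0,0],0.2],[[0,0,-0.16],[0,0,0],0.2],[[0,0,-0.16],[0,0,0],0.2]]' >/dev/null && python3 chk.py &&
python3 -m inch '[[[0,0,-0.08],[0,0,0],0.2],[[0,0,-0.16],[0,0,0],0.2],[[0,0,-0.16],[0,0,0],0.2]]' >/dev/null && python3 chk.py &&
python3 -m inch '[[[0,0,-0.08],[0,0,0],0.2],[[0,0,-0.16],[0,0,0],0.2],[[0,0,-0.16],[0,0,0],0.2]]' >/dev/null && python3 chk.py &&
python3 -m inch '[[[0,0,-0.08],[0,0,0],0.2],[[0,0,-0.16],[0,0,0],0.2],[[0,0,-0.16],[0,0,0],0.2]]' >/dev/null && python3 chk.py
```

```text
15.5 p [0.5554 0.1588 0.088 ] yaw 41.3 F [ 0.6  1.3 11.3] M [ 0.38 -0.02 -0.05] w 0.0529
15.88 p [0.5556 0.1592 0.0877] yaw 48.5 F [0.7 2.2 9. ] M [ 0.58 -0.38 -0.04] w 0.0531
16.25 p [0.5553 0.1593 0.0871] yaw 55.7 F [2.1 2.5 6.5] M [ 0.71 -0.48 -0.08] w 0.0531
16.62 p [0.5533 0.1592 0.0849] yaw 62.8 F [2.1 5.1 1.2] M [ 0.94 -0.3  -0.02] w 0.0532
```

```bash

python3 -m inch '[[[0,0,-0.03],[0.005,0,0.01],0.2],[[0,0,-0.03],[0.005,0,0.02],0.2],[[0,0,-0.03],[0.005,0,0.02],0.2]]' >/dev/null; python3 chk.py
python3 -m inch '[[[0,0,0],[0,0,0.01],0.2],[[0,0,0],[0,0,0.02],0.2],[[0,0,0],[0,0,0.02],0.2]]' >/dev/null; python3 chk.py
```

```text
17.0 p [0.5534 0.1593 0.08  ] yaw 64.2 F [ 2.5  4.9 -0.6] M [ 0.91 -0.43 -0.05] w 0.0532
17.38 p [0.5535 0.1594 0.0767] yaw 64.3 F [0.6 5.  4.1] M [ 0.86 -0.19 -0.03] w 0.0529
```

```bash

python3 -m inch '[[[0,0,0],[0.002,0,0.01],0.2],[[0,0,0],[0.002,0,0.02],0.2],[[0,0,0],[0.002,0,0.02],0.2]]' >/dev/null; python3 chk.py
python3 -m inch '[[[0,0,0],[0,0,0.01],0.2],[[0,0,0],[0,0,0.02],0.2],[[0,0,0],[0,0,0.02],0.2]]' >/dev/null; python3 chk.py
```

```text
17.75 p [0.5535 0.1594 0.0732] yaw 64.3 F [-0.9  4.   7.2] M [ 0.61  0.2  -0.04] w 0.0531
18.12 p [0.5536 0.1594 0.0719] yaw 64.3 F [-9.6  2.  22.2] M [ 0.22  1.51 -0.05] w 0.053
```

```bash
python3 - <<'E'
from h import *
p,d=arm.grab_frame("scene");cv2.imwrite("pics/crop6.png",cv2.resize(p[180:270,320:420],(600,540),interpolation=cv2.INTER_CUBIC));print(arm.sense()["eef_rot"].round(3))
E
python3 chk.py
```

```text
[[ 0.434  0.901 -0.001]
 [ 0.901 -0.434 -0.   ]
 [-0.    -0.    -1.   ]]
18.18 p [0.5536 0.1594 0.072 ] yaw 64.3 F [-9.   2.1 22.2] M [ 0.25  1.43 -0.08] w 0.0533
```

View pics/crop6.png

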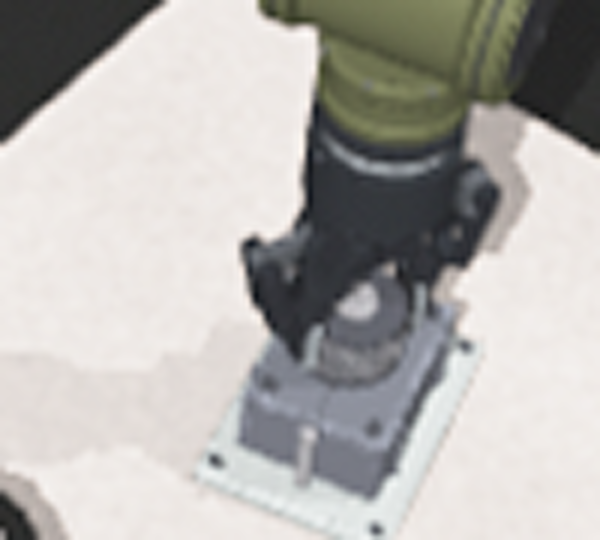

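The crop shows the collar at about (362,330), upright and down close to the shoulder, with the case shut and the gripper still holding on.

```bash
python3 -c "
from plant import arm
print(arm.finish_job())"
```

```text
the job is handed in; nothing more can be done
None
```

I shut the case, dropped the collar's keyways over the pins, and handed the job in at 18 s with the gripper holding the collar down at about 22 N; its centre reads about 84 mm above the table. The hand-in returned no verdict, so I don't know how it was judged.

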